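# Clamp the lid onto the cold-brew canister

## Robot

A 6-joint arm with a two-finger parallel gripper is mounted at the origin on a cart in front of the work surface, level with it; the furniture and walls round the work are solid. World frame = base frame: x ahead of the robot, y to its left, z up, the work surface at z = 0. Lengths are in mm, angles in rad, forces in N, time in s.
With the tool pointing down it reaches from about 325 to 900 mm from the base axis. Payload 3.5 kg.
Tool frame: the origin (TCP) lies on the front face of the gripper's body, between the roots of the fingers; the fingertips stand 73 mm ahead of it and the grasp point (between the pads) lies manip.grip_depth ahead of it (manip.grip_depth is the distance from the TCP to the grasp point, in mm); z points along the fingers, y is the line along which they close (so a half turn about z gives the same grasp; the last joint's range is limited). The gripper opens to 85 mm and grips with 20 to 120 N. Pads are 22 mm wide; open, the fingers measure 114 mm over their backs; the gripper's body (76 mm by 85 mm) begins 54 mm behind the grasp point. The pads swing forward as they close: fully open they stand 13 mm farther back than shut.
Start: joints at [-1.341, 0.276, -0.026, 1.268, 0, 1.467], TCP at [204.17, -590.709, 303.913] pointing down, gripper open.
Joint ranges: [-3.12, 3.12], [-0.85, 1.88], [-1.08, 1.24], [-1.95, 2.15], [-1.57, 1.53], [-3.14, 3.14]. Speed limits (rad/s): [2.57, 2.57, 3.14, 3.14, 3.14, 3.14].

## Interface

Orientations are given as a rotation vector (axis times angle).
In Python, from cell import manip gives the robot as it stands.
- The arm moves only by the tool arm_command, never from a script. Its argument "increments" is a list that holds one entry, the list of rows, each a list of 5 numbers: the finger opening in m, from 0 to 0.0854, then the shift along the tool's x, y, z in m, then the turn about the tool's z in degrees. In form: [[[claw, tx, ty, tz, twist], ...]]. A call has 1 to 20 rows; each row shifts and turns the commanded pose from where the row before left it, along the tool's axes as they then stand; what a row does not reach is not made up. A row lasts 1/10 s, in which the tool goes at most 50 mm and 8.59 degrees, less where a joint would pass 70% of its speed; a pose out of reach is approached as far as the arm can. A call with a gripper value outside its range is refused whole. The fingers move at their own pace and stop on an object; the grip force is fixed at half the most. Time passes only in rows, so rows that do not move let the fingers close. It gives the time, the measured TCP pose, the force, the opening and the grip force at its end, in the units of the state.
- manip.get_obs(): the state, without advancing time (a new reading comes with each control period).
- manip.get_image(name): name is "scene" or "top"; returns a dict with "img" (480x640x3 uint8, blue, green, red), "z_map" (480x640 float32, mm along the optical axis (not along the pixel's ray), 0 where there is no reading), "K" (3x3 intrinsics, pixels), "R" (3x3) and "t" (3): a world point X has camera coordinates R X + t. Camera axes: x right, y down, z forward; pixel columns grow to the right and rows downward; lengths in mm; the calibration is good to about 2 mm. A picture is of the moment at which its call begins.
- manip.sign_off(): hands the job in; it is judged then, once.
Trained networks look in a picture, given as the dict that the camera call returned (one of the last four; its "shot" number tells which), for a name from the list of things; names that differ only in an ending like _2 or _b are one class to them, and where a whole thing is asked for, a point or a joint stands for the part that bears it (a point fixed in the world has none). Each returns a list of dicts, best first, with "confidence" (0 to 1); they miss things now and then, are a little off and sometimes report something else, mostly with a low value. They report only what shows in the picture. A call takes as long as a camera call. They do not tell look-alikes from the thing itself.
- manip.recognise(thing, picture): "box" ([left, top, right, bottom] in pixels, round what is visible of it).
The state is a dict: "clock": time; "joints": joint angles; "joint_vel": joint speeds; "tau": joint torques, N m; "position": TCP position; "eef_rot": TCP orientation; "force": force on the tool from outside, world axes, zero at the start; "ft_torque": the same for the moment, N m; "grip_width": opening from 0.0 (shut) to 1.0 (fully open); "grip_force": force on a finger pad.
Only numpy, scipy, OpenCV 4.12 (cv2) and the standard library are available. Lean on these libraries where they do the work, as an engineer would, in place of code of your own. Each camera call takes 0.05 s, during which the arm holds its last target. There are 200 camera calls.

## Task

Put the loose steel lid flat into the mouth of the cold-brew canister, swing the hinged half of its clamp ring round until its rubber pads press against the rim of the lid, then turn the red latch lever so that its hook draws the ring firmly tight. Tighten by feel: the ring must stay firmly clamped when you let go, but do not overtighten it. Leave the other things on the worktop where they are.

Things in the scene. Friction and masses are not known exactly. Their poses are not given: they have to be found in the camera images.
- canister: Steel cold-brew canister, 128 mm across, fixed to the worktop. Origin: centre of its underside; z up. In its axes the fixed half of its clamp ring lies on the +x side of the neck (inside radius 68 mm, up to z = 130 mm), the hinge of the swinging half at [0, -78] mm, the latch pivot at [28, 90] mm.
- mouth (a point): Centre of the open mouth, in the plane of the neck's flat rim (z = 112 mm) on which the lid's flange rests; bore 72 mm wide, 22 mm deep; axes of the canister. Let the lid down concentric with it: the rear rubber pads' 2 mm lips, up to z = 128 mm, then clear it by 2 mm or more. Closing the ring pushes the lid back (+x) under them by 4 to 8.5 mm, as the pads' thickness differs from canister to canister.
- lid: Loose steel lid, 0.35 kg, round. Origin: centre of its underside; z up. Rubber plug 48 mm diameter from z = 0 to 12 mm; flange 96 mm diameter from z = 12 to 21 mm; dome 68 mm diameter to 29 mm; black knob 26 mm diameter from 29 to 62 mm, to be gripped from above. It starts on the hob, right of the canister.
- lid_flange (a point): Centre of the underside of the lid's flange (12 mm above the lid's origin); lies in the plane of mouth when the lid is in place.
- lid_knob (a point): Centre of the top face of the lid's knob, 62 mm above the lid's origin.
- ring (a joint): Angle of the swinging half ring about its upright hinge, rad. Starts open at 0.75 to 1.3; closing turns it clockwise seen from above. Its pads press the lid home somewhere between 0.035 and -0.04, depending on the rear pads. The hinge is stiff (0.12 N m, about 1 N at the handle): the ring stays where it is left.
- ring_handle (a point): Top of the red upright round grip on the swinging half ring, which turns freely on its pin: 14 mm diameter, 45 mm tall, 113 mm from the hinge axis, z = 176 mm. Pinch it from above or push it.
- ring_hinge (a point): Point on the upright hinge axis of the swinging half ring.
- ring_pads: The two black rubber pads inside the swinging half ring that bear on the lid's rim, z = 112 to 128 mm, springy (30 N per mm, 6 mm at most); their lips reach 2.5 mm over the rim. Origin: on the ring's hinge axis at worktop height. Their force on the lid is the clamping force.
- latch (a joint): Angle of the latch lever about its upright pivot, rad. Starts open at 1.6 to 1.9; 0 = end stop; closing turns it counter-clockwise seen from above. Swing the ring to first. Somewhere between 0.98 and 0.45, not known beforehand, its spiral hook bites on the steel pin at the ring's free end and draws it in. Friction holds the lever where it is left.
- latch_handle (a point): Top of the black round grip of the latch lever, turning freely on its pin: 14 mm diameter, 40 mm tall, 80 mm from the pivot, z = 186 mm. Pinch or push it. Turning takes about 1.5 N while free; once the hook bites, 1 N more for each 0.02 rad or so. At 10 to 12 N over the free value the ring is well tightened (clamping force near 30 N); below 9 N it may be too loose (15 N), above 14 N overtightened (60 N).
- latch_hinge (a point): Point on the upright axis of the latch lever's pivot.
- small_tin: Bystander: food tin with a blue and red picture label, 57x57x72 mm. Origin: centre of its underside.
- spice_1: Bystander: spice jar with green label and red cap, 45x45x106 mm. Origin: centre of its underside.
- espresso_cup: Bystander: white espresso cup, 60x83x49 mm. Origin: centre of its underside.
Mind the look-alikes: they are no part of the job. Of the things shaped like the lid, the steel one is meant.

How it is judged:
By the outcome, as a careful person would: the job done as asked, in the order asked, and still so for the second after the job is handed in, with the robot touching nothing.
It also fails if it takes over 70 s, if anything falls off the work surface, if the arm or the gripper's body presses on something with over 40 N, if the wrist force passes 120 N, or if a joint passes its speed limit or range.

## Working session

There is one attempt and no reset: what is moved stays moved. The work goes in short steps, Python scripts to look and compute and a tool call to move; the robot and the scene stay as the last step left them, time stands still between calls to the robot, and variables do not carry over. Pictures are saved under pics/ and viewed, at most 10 in all, crops included, and the job is handed in when it is done.

Besides the shell and the picture viewer there is one more tool, called after "Emit:" in YAML: its name, and indented under it one key for each argument. arm_command: Moves the arm, as the interface text tells. Its arguments: {"type":"object","properties":{"increments":{"type":"array"}},"required":["increments"]}

```bash
ls; mkdir -p pics; cat > h.py <<'E'
import numpy as np, cv2
from cell import manip
from scipy.spatial.transform import Rotation as Ro
def w(p,u,v,z=None):
    z=p["z_map"][int(v),int(u)] if z is None else z
    c=np.linalg.inv(p["K"])@np.array([u,v,1.])*z
    return p["R"].T@(c-p["t"])
def ray(p,u,v,h):
    d=p["R"].T@np.linalg.inv(p["K"])@np.array([u,v,1.]); o=-p["R"].T@p["t"]
    return o+d*(h-o[2])/d[2]
def cloud(p):
    v,u=np.mgrid[0:480,0:640]; z=p["z_map"]
    c=np.stack([u*z,v*z,z],-1)@np.linalg.inv(p["K"]).T
    X=(c-p["t"])@p["R"]; X[z==0]=np.nan
    return X
E
python3 - <<'E'
from h import *
o=manip.get_obs(); print(manip.grip_depth,{k:np.round(o[k],3) for k in("position","eef_rot","force","grip_width")}, Ro.from_rotvec(o["eef_rot"]).as_matrix().round(3))
for n in("scene","top"):
    p=manip.get_image(n); cv2.imwrite(f"pics/{n}0.png",p["img"])
    print(n,(-p["R"].T@p["t"]).round())
    for t in("canister","lid","ring","latch","ring_handle","latch_handle","small_tin","spice_1","espresso_cup"):
        for d in manip.recognise(t,p)[:3]:
            b=np.array(d["box"]); c=(b[:2]+b[2:])/2
            print(t,round(d["confidence"],2),b.round().astype(int),w(p,*c).round())
E
```

```text
pics
53.900000000000006 {'position': array([ 204.032, -590.104,  302.728]), 'eef_rot': array([-3.096, -0.52 ,  0.   ]), 'force': array([-0.199,  0.295,  0.387]), 'grip_width': np.float64(0.995)} [[ 0.945  0.327 -0.001]
 [ 0.327 -0.945  0.002]
 [ 0.    -0.002 -1.   ]]
scene [ 92. 585. 856.]
canister 0.72 [226 211 392 296] [570.  55. 111.]
lid 0.87 [357 191 396 225] [ 587. -222.   37.]
lid 0.83 [362 265 408 300] [435. -37.  33.]
lid 0.7 [336 211 390 275] [ 561. -133.   -0.]
ring 0.72 [337 209 390 278] [ 558. -130.    2.]
latch 0.57 [228 242 272 278] [737.  76.  -3.]
ring_handle 0.94 [338 208 388 274] [ 565. -136.    0.]
latch_handle 0.94 [227 240 273 277] [738.  76.   3.]
latch_handle 0.67 [228 210 391 296] [583.  38.  91.]
small_tin 0.86 [162 300 194 341] [678. 321.  72.]
espresso_cup 0.77 [223 392 258 439] [471. 366.  15.]
top [ 468.    6. 1578.]
canister 0.72 [247 207 366 298] [547.  53.  89.]
lid 0.78 [329 274 366 309] [443. -53.  64.]
lid 0.73 [394 215 429 256] [ 589. -227.   72.]
lid 0.66 [258 272 291 308] [450. 140.  63.]
ring 0.67 [319 237 366 297] [510. -43.  -1.]
latch 0.65 [245 209 287 245] [626. 168.   5.]
ring_handle 0.74 [315 238 365 303] [501. -36.   3.]
spice_1 0.58 [359 181 377 204] [ 701. -112.  108.]
espresso_cup 0.71 [177 273 205 303] [459. 376.  11.]
```

```bash
python3 - <<'E'
import cv2
for n,(a,b,c,d) in{"scene":(180,200,420,340),"top":(160,160,440,340)}.items():
    i=cv2.imread(f"pics/{n}0.png"); cv2.imwrite(f"pics/{n}1.png",cv2.resize(i[b:d,a:c],None,fx=800/(c-a),fy=800/(c-a),interpolation=cv2.INTER_CUBIC))
E
```

```text
(no output)
```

View pics/scene1.png

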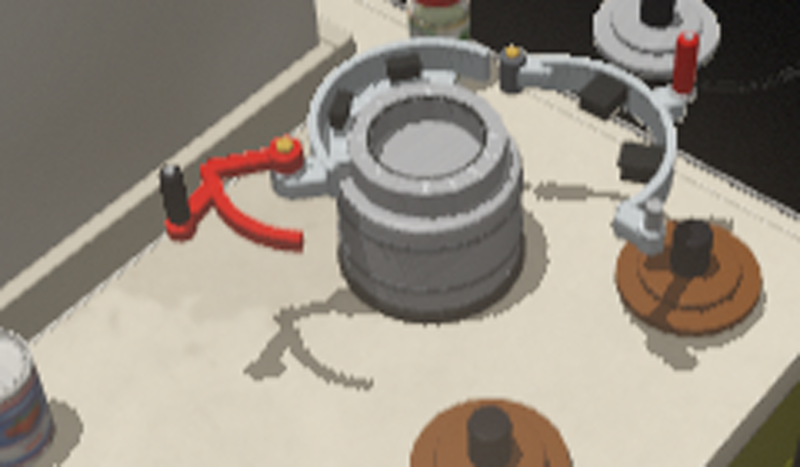

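View pics/top1.png

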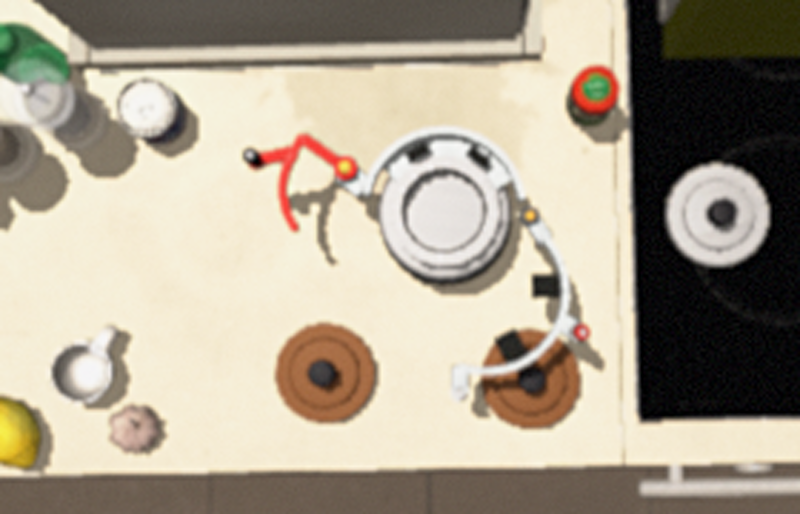

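The steel lid sits on the hob at top pixel about (412,234). The two brown lids, at about (273,290) and (345,293), are copper look-alikes. The crop confirms only the hob one is steel. The ring is open towards the robot and the latch is open to the left.

```bash
cat > m.py <<'E'
from h import *
from scipy.optimize import least_squares
def circ(P):
    f=lambda q:np.hypot(P[:,0]-q[0],P[:,1]-q[1])-q[2]
    r=least_squares(f,[*P.mean(0)[:2],50],loss="soft_l1",f_scale=1.5); return r.x
def blob(p,X,box,cond):
    a,b,c,d=box; m=np.zeros((480,640),bool); m[b:d,a:c]=True
    return X[m&cond]
def run():
  for n in("top","scene"):
    p=manip.get_image(n); X=cloud(p); Z=X[...,2]; im=p["img"].astype(int); B,G,R=im[...,0],im[...,1],im[...,2]
    hsv=cv2.cvtColor(p["img"],cv2.COLOR_BGR2HSV); 
    red=((hsv[...,0]<8)|(hsv[...,0]>172))&(hsv[...,1]>150)&(hsv[...,2]>80)
    yel=(hsv[...,0]>12)&(hsv[...,0]<32)&(hsv[...,1]>110)&(Z>90)
    near=(np.hypot(X[...,0]-589,X[...,1]+225)<75)
    dark=(im.max(-1)<80)
    def show(t,m):
        k,l,s,c=cv2.connectedComponentsWithStats(m.astype(np.uint8))
        for i in range(1,k):
            if s[i,4]>3:
                q=X[l==i]; print(n,t,s[i,4],c[i].round(1),"med",np.nanmedian(q,0).round(1),"zmax",np.nanpercentile(q[:,2],90).round(1))
    work=(abs(X[...,0]-560)<170)&(abs(X[...,1]-10)<260)
    show("knob",near&(Z>50)); show("dome/flange",near&(Z>12)&(Z<45)); show("hob",near&(Z<12)&dark)
    show("red",red&work&(Z>90)); show("gold",yel&work)
    show("blackgrip",dark&(Z>140)&work)
    show("mouth floor",(abs(Z-90)<4)&(np.hypot(X[...,0]-570,X[...,1]-25)<60))
    q=X[(abs(Z-112)<3)&(np.hypot(X[...,0]-570,X[...,1]-30)<60)]; print(n,"rim",len(q),q.mean(0).round(1) if len(q) else 0,np.nanmin(q,0).round(),np.nanmax(q,0).round())
if __name__=="__main__": run()
E
python3 m.py
```

```text
top knob 17105 [559.9 101.7] med [ 624.8 -203.9 1071. ] zmax 1216.6
top knob 79 [412.6 234.3] med [ 592.2 -229.7   68.5] zmax 73.3
top dome/flange 894 [410.8 235.4] med [ 590.9 -229.3   30.9] zmax 38.4
top dome/flange 5 [416.6 261.4] med [ 522.3 -245.8   14.1] zmax 16.6
top hob 1136 [404.5 239.5] med [ 574.  -207.8    6.3] zmax 10.1
top red 117 [367.4 192.4] med [ 697.3 -108.8  106.3] zmax 111.0
top red 185 [264.9 218.1] med [641.3 164.6 146.6] zmax 151.3
top red 6 [361.8 275.8] med [483.8 -85.8 174.7] zmax 178.2
top gold 27056 [523.4  84.1] med [ 624.9 -157.6 1129.8] zmax 1241.8
top gold 7 [367.3 186.3] med [ 717.4 -109.7  108. ] zmax 112.0
top gold 6 [372.5 191.5] med [ 703.  -124.6  108.4] zmax 109.3
top gold 14 [280.4 217.8] med [633.5 116.  150.8] zmax 154.9
top gold 9 [345. 235.] med [588.3 -47.9 137.5] zmax 139.4
top blackgrip 10 [476.6   2.3] med [ 655.2 -100.5 1205.6] zmax 1210.7
top blackgrip 29005 [522.1  84.2] med [ 624.9 -156.7 1129.7] zmax 1241.5
top blackgrip 6 [479.3   4.5] med [ 651.1 -100.5 1212.1] zmax 1214.8
top blackgrip 4 [457.5   5.5] med [ 678.7 -100.3 1155.6]
[... 834 characters left out ...]
3.1] med [ 696.1 -101.5  105. ] zmax 108.6
scene red 97 [385.1 219.1] med [479.6 -85.9 157.5] zmax 173.5
scene red 383 [250.8 256.8] med [638.3 163.7 145.4] zmax 147.6
scene gold 6 [307.  187.7] med [ 716.9 -110.7  106.7] zmax 107.8
scene gold 7 [315.  188.1] med [ 697.6 -122.7  107.9] zmax 109.5
scene gold 10 [333.4 215.2] med [587.3 -48.6 134.6] zmax 137.0
scene gold 20 [265.  243.1] med [631.7 115.2 150. ] zmax 151.9
scene blackgrip 104 [232.  258.7] med [636.8 197.5 170.7] zmax 184.8
scene mouth floor 398 [308.3 243.7] med [603.   19.   90.9] zmax 92.8
scene mouth floor 319 [318.  260.6] med [550.9  49.2  90.2] zmax 92.6
scene rim 454 [578.   32.3 112.5] [545. -23. 109.] [627.  79. 115.]
```

Lid centre is about (590.5, -228.5) with the knob top at z≈68 (hob 6 + 62). The hinge-to-latch distance measures 169.8 mm against 170.3 expected. That puts the mouth at about (595.7, 29) with a canister yaw of about -5.8°. I'll turn the tool to yaw 90° and go above the lid.

Emit:
arm_command:
  increments:
    - [[0.085, 0, 0, 0, -7.88], [0.085, 0, 0, 0, -7.88], [0.085, 0, 0, 0, -7.88], [0.085, 0, 0, 0, -7.88], [0.085, 0, 0, 0, -7.88], [0.085, 0, 0, 0, -7.88], [0.085, 0, 0, 0, -7.88], [0.085, 0, 0, 0, -7.88], [0.085, 0, 0, 0, -7.88], [0.085, 0.033, 0.035, 0.005, 0], [0.085, 0.033, 0.035, 0.005, 0], [0.085, 0.033, 0.035, 0.005, 0], [0.085, 0.033, 0.035, 0.005, 0], [0.085, 0.033, 0.035, 0.005, 0], [0.085, 0.033, 0.035, 0.005, 0], [0.085, 0.033, 0.035, 0.005, 0], [0.085, 0.033, 0.035, 0.005, 0], [0.085, 0.033, 0.035, 0.005, 0], [0.085, 0.033, 0.035, 0.005, 0], [0.085, 0.033, 0.035, 0.005, 0]]

```text
clock: 3.1
position: [590.6, -226.2, 248.9]
eef_rot: [2.221, 2.221, 0.0]
force: [-0.1, -1.3, 0.2]
grip_width: 0.994
grip_force: 0.0
```

```bash
cat > e.py <<'E'
# refine via image contours: circle through edge pixels projected at known height
from m import *
def edgefit(p,c,h,r,lo=.85,hi=1.15,n=180):
    # radial gradient search around guess c at height h, radius r
    g=cv2.GaussianBlur(cv2.cvtColor(p["img"],cv2.COLOR_BGR2GRAY).astype(np.float32),(3,3),0.6)
    c=np.array(c,float)
    for it in range(4):
        P=[]
        for a in np.linspace(0,2*np.pi,n,endpoint=False):
            rr=np.arange(r*lo,r*hi,.4)
            W=np.stack([c[0]+rr*np.cos(a),c[1]+rr*np.sin(a),np.full_like(rr,h)],1)
            q=(W@p["R"].T+p["t"])@p["K"].T; q=q[:,:2]/q[:,2:]
            s=cv2.remap(g,q[:,0].astype(np.float32)[None],q[:,1].astype(np.float32)[None],cv2.INTER_CUBIC)[0]
            d=abs(s[6:]-s[:-6]); k=d.argmax()
            if d[k]>12: P.append([c[0]+rr[k+3]*np.cos(a),c[1]+rr[k+3]*np.sin(a)])
        P=np.array(P); f=least_squares(lambda q:np.hypot(P[:,0]-q[0],P[:,1]-q[1])-r,c,loss="cauchy",f_scale=.8)
        c=f.x
    return c.round(1),len(P),np.median(abs(f.fun)).round(2)
if __name__=="__main__":
    for n in("top","scene"):
        p=manip.get_image(n)
        print(n,"bore",edgefit(p,(595.7,29),112,36),"lidflange",edgefit(p,(590.5,-228.5),27,48),"dome",edgefit(p,(590.5,-228.5),35,34),"knob",edgefit(p,(590.5,-228.5),68,13,.6,1.4))
    o=manip.get_obs(); print(o["clock"],o["position"],o["eef_rot"],o["joints"])
E
python3 e.py
```

```text
top bore (array([598.6,  29.3]), 180, np.float64(0.68)) lidflange (array([ 594.8, -230.2]), 117, np.float64(0.8)) dome (array([ 596.3, -228.4]), 111, np.float64(1.78)) knob (array([ 591.7, -228. ]), 168, np.float64(1.17))
scene bore (array([597.4,  26.7]), 180, np.float64(1.44)) lidflange (array([ 592.7, -232. ]), 159, np.float64(0.91)) dome (array([ 590.8, -226.6]), 108, np.float64(1.2)) knob (array([ 590.2, -226.6]), 105, np.float64(1.18))
3.2 [ 592.48360077 -223.67770244  248.11940394] [-2.21414913 -2.22832462 -0.00316974] [-0.463702    0.32305413 -0.08364014  1.16372818  0.00200169  1.10071292]
```

Emit:
arm_command:
  increments:
    - [[0.085, 0, 0, 0.02, 0], [0.085, 0, 0, 0.02, 0], [0.085, 0, 0, 0.02, 0], [0.085, 0, 0, 0.02, 0], [0.085, 0, 0, 0, 0], [0.085, 0, 0, 0, 0]]

```text
clock: 3.8
position: [588.8, -228.2, 169.0]
eef_rot: [-2.222, -2.22, 0.001]
force: [0.2, -0.5, -0.2]
grip_width: 0.99
grip_force: 0.0
```

Emit:
arm_command:
  increments:
    - [[0.085, 0, 0.002, 0.015, 0], [0.085, 0, 0, 0.015, 0], [0.06, 0, 0, 0.015, 0], [0.05, 0, 0, 0.01, 0], [0.04, 0, 0, 0, 0], [0.02, 0, 0, 0, 0], [0.01, 0, 0, 0, 0], [0.01, 0, 0, 0, 0], [0.01, 0, 0, 0, 0]]

```text
clock: 4.7
position: [591.1, -227.7, 114.0]
eef_rot: [-2.221, -2.221, 0.0]
force: [-0.1, 0.3, -3.0]
grip_width: 0.283
grip_force: 58.9
```

Emit:
arm_command:
  increments:
    - [[0.01, 0, 0, -0.01, 0], [0.01, 0, 0, -0.025, 0], [0.01, 0, 0, -0.03, 0], [0.01, 0, 0, -0.03, 0], [0.01, 0, 0, -0.03, 0], [0.01, 0, 0, -0.025, 0], [0.01, 0.01, 0, -0.01, 0], [0.01, 0.02, 0, 0, 0], [0.01, 0.025, 0, 0, 0], [0.01, 0.025, 0, 0, 0], [0.01, 0.025, 0, 0, 0], [0.01, 0.025, 0, 0, 0], [0.01, 0.025, 0, 0, 0], [0.01, 0.025, 0, 0, 0], [0.01, 0.02, 0, 0, 0], [0.01, 0.01, 0, 0, 0], [0.01, 0, 0, 0, 0]]

```text
clock: 6.4
position: [590.0, -15.6, 272.4]
eef_rot: [-2.217, -2.222, 0.003]
force: [0.5, -0.2, -3.1]
grip_width: 0.283
grip_force: 59.3
```

```bash
python3 - <<'E'
from e import *
p=manip.get_image("top"); s=manip.get_image("scene")
o=manip.get_obs(); print(o["position"],o["force"],o["grip_width"])
for n,q in(("top",p),("scene",s)): print(n,"bore",edgefit(q,(597,28.5),112,36))
X=cloud(s); c=o["position"]
d=np.hypot(X[...,0]-c[0],X[...,1]-c[1]); Q=X[(d<56)&(X[...,2]>o["position"][2]-120)&(X[...,2]<o["position"][2]-75)]
print(len(Q),Q.min(0),Q.max(0))
# flange-height layer
h=o["position"][2]-114+27
for n,q in(("top",p),("scene",s)): print(n,h,"flange",edgefit(q,c[:2],h,48))
cv2.imwrite("pics/s2.png",cv2.resize(s["img"][160:300,220:420],(800,560),interpolation=cv2.INTER_CUBIC))
E
```

```text
[590.74584008 -17.57209559 273.0813263 ] [ 0.61980177 -0.25243669 -2.84824824] 0.28361382459521983
top bore (array([595.2,  32.6]), 73, np.float64(0.66))
scene bore (array([598.4,  27.5]), 180, np.float64(1.19))
950 [541.70956997 -69.45584016 177.03306813] [637.75214894  27.83797591 197.62482584]
top 186.08132630027313 flange (array([607.4, -21.2]), 90, np.float64(2.11))
scene 186.08132630027313 flange (array([589.6, -21.2]), 152, np.float64(0.8))
```

View pics/s2.png

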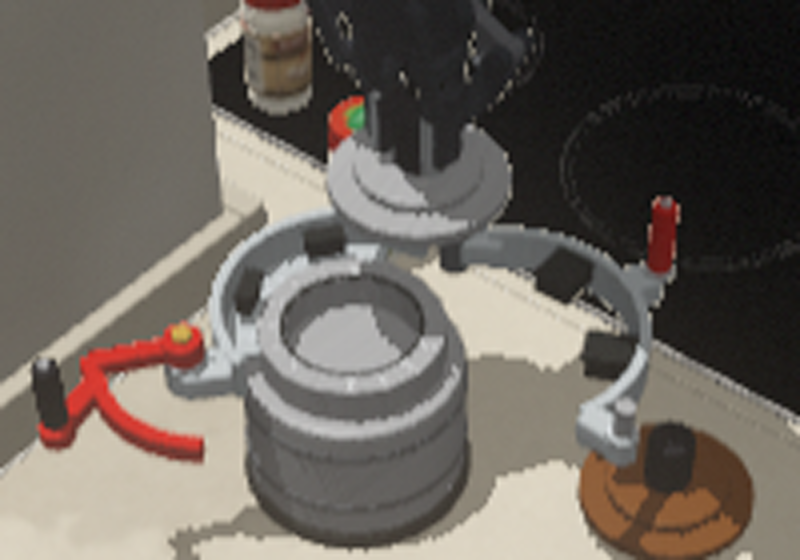

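The lid is held level and central, over the hinge side of the canister. The bore is visible at about crop (353,315). I'll move over the mouth and hover.

Emit:
arm_command:
  increments:
    - [[0.01, 0.012, 0.002, 0, 0], [0.01, 0.012, 0.002, 0, 0], [0.01, 0.012, 0.002, 0, 0], [0.01, 0.012, 0.0015, 0, 0], [0.01, 0, 0, 0.01, 0], [0.01, 0, 0, 0.015, 0], [0.01, 0, 0, 0.01, 0], [0.01, 0, 0, 0, 0], [0.01, 0, 0, 0, 0], [0.01, 0, 0, 0, 0]]

```text
clock: 7.5
position: [599.1, 29.9, 239.2]
eef_rot: [2.222, 2.22, 0.001]
force: [0.2, 0.5, -3.3]
grip_width: 0.284
grip_force: 59.2
```

```bash
python3 - <<'E'
from e import *
p=manip.get_image("top"); s=manip.get_image("scene")
o=manip.get_obs(); c=o["position"]; print(c,o["force"],o["joints"].round(2))
h=c[2]-114+27
print("flange scene",edgefit(s,c[:2],h,48,.9,1.1), "top",edgefit(p,c[:2],h,48,.9,1.1))
for n,q in(("top",p),("scene",s)):
    X=cloud(q); d=np.hypot(X[...,0]-c[0],X[...,1]-c[1]); Q=X[(d<54)&(abs(X[...,2]-h+3)<8)]
    print(n,len(Q),Q.min(0),Q.max(0))
# lower-front neck: body silhouettes
cv2.imwrite("pics/s3.png",cv2.resize(s["img"][190:310,220:400],(800,533),interpolation=cv2.INTER_CUBIC))
cv2.imwrite("pics/t3.png",cv2.resize(p["img"][190:300,240:400],(800,550),interpolation=cv2.INTER_CUBIC))
E
```

```text
[599.30516872  29.94716591 239.63504134] [-1.01981706  0.41307177 -2.56448642] [-0.06  0.27 -0.17  1.13 -0.    1.51]
flange scene (array([598.7,  24.8]), 140, np.float64(0.78)) top (array([607.2,  32.2]), 71, np.float64(1.65))
top 20 [577.06477682 -22.30299741 147.59880068] [602.19048269 -16.7451631  157.06466403]
scene 612 [551.21555779 -23.30006921 144.17124827] [647.21324762  73.31312005 157.60557042]
```

View pics/s3.png

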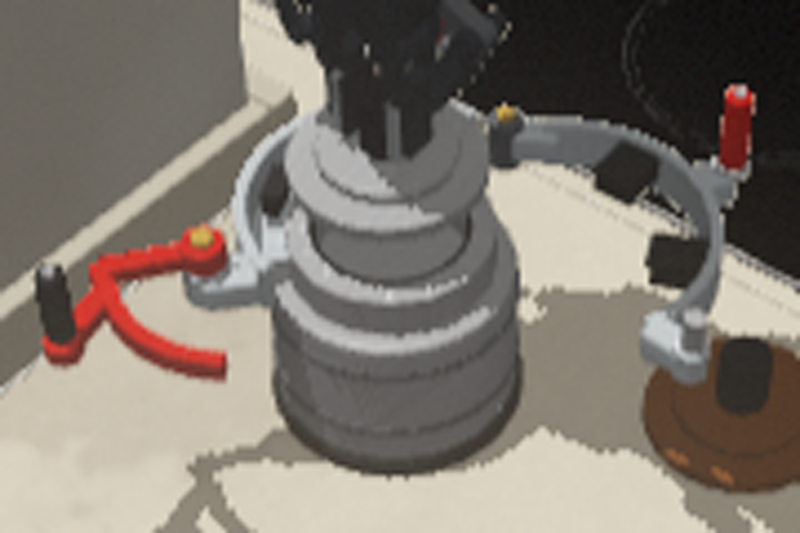

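The lid hovers over the bore, showing about 2 mm too far to -y and 1.5 mm too far to +x in the same camera. I'll correct that and lower.

Emit:
arm_command:
  increments:
    - [[0.01, 0.002, -0.0015, 0, 0], [0.01, 0, 0, 0.008, 0], [0.01, 0, 0, 0.008, 0], [0.01, 0, 0, 0.006, 0], [0.01, 0, 0, 0.004, 0], [0.01, 0, 0, 0.002, 0], [0.01, 0, 0, 0, 0], [0.01, 0, 0, 0, 0]]

```text
clock: 8.4
position: [597.5, 32.2, 211.1]
eef_rot: [2.221, 2.221, 0.0]
force: [-0.3, -0.7, -2.6]
grip_width: 0.281
grip_force: 59.2
```

Emit:
arm_command:
  increments:
    - [[0.01, 0, 0, 0.001, 0], [0.01, 0, 0, 0.001, 0], [0.01, 0, 0, 0.001, 0], [0.01, 0, 0, 0, 0]]

```text
clock: 8.8
position: [597.4, 32.2, 208.0]
eef_rot: [2.221, 2.221, 0.0]
force: [-0.2, -0.1, -2.6]
grip_width: 0.282
grip_force: 59.3
```

```bash
python3 - <<'E'
from e import *
s=manip.get_image("scene")
o=manip.get_obs(); c=o["position"]; print(c,o["force"])
print("flange",edgefit(s,(597.5,28),121,48,.9,1.1))
X=cloud(s); d=np.hypot(X[...,0]-c[0],X[...,1]-c[1]+4); Q=X[(d<50)&(abs(X[...,2]-121)<6)]
print(len(Q),np.median(Q,0),Q.min(0),Q.max(0))
E
```

```text
[597.42362382  32.21120071 208.0381975 ] [-0.17881509  0.19126013 -2.83531228]
flange (array([597.8,  27.4]), 124, np.float64(0.84))
587 [578.10168471  48.32227999 121.86460978] [549.40472019 -21.09564014 115.03957114] [644.31404772  76.9861709  126.97058091]
```

Emit:
arm_command:
  increments:
    - [[0.01, 0, 0, 0.0007, 0], [0.01, 0, 0, 0.0007, 0], [0.01, 0, 0, 0.0006, 0], [0.01, 0, 0, 0, 0]]

```text
clock: 9.25
position: [597.6, 32.2, 207.7]
eef_rot: [2.221, 2.221, 0.001]
force: [-2.3, -0.0, 7.5]
grip_width: 0.282
grip_force: 60.4
```

Emit:
arm_command:
  increments:
    - [[0.01, 0, 0, -0.0008, 0], [0.03, 0, 0, 0, 0], [0.05, 0, 0, 0, 0], [0.05, 0, 0, 0, 0], [0.05, 0, 0, 0, 0], [0.05, 0, 0, -0.01, 0], [0.05, 0, 0, -0.03, 0], [0.05, 0, 0, -0.03, 0], [0.05, 0, 0, -0.03, 0], [0.05, 0, 0, 0, 0]]

```text
clock: 10.25
position: [600.1, 32.1, 313.0]
eef_rot: [2.216, 2.216, 0.011]
force: [1.4, 0.7, 0.5]
grip_width: 0.585
grip_force: 0.0
```

```bash
python3 - <<'E'
from e import *
p=manip.get_image("top");s=manip.get_image("scene")
o=manip.get_obs(); c=o["position"]; print(c,o["force"])
for n,q in(("top",p),("scene",s)):
    print(n,"flange",edgefit(q,(597.5,28),121,48,.9,1.1))
    for t in("ring_handle","latch_handle"): print([ (round(d["confidence"],2),np.round(d["box"])) for d in manip.recognise(t,q)[:2]])
    X=cloud(q); hsv=cv2.cvtColor(q["img"],cv2.COLOR_BGR2HSV)
    red=((hsv[...,0]<8)|(hsv[...,0]>172))&(hsv[...,1]>100)
    m=(np.hypot(X[...,0]-481,X[...,1]+86)<20)&(X[...,2]>140)&(X[...,2]<185)
    print("rh",m.sum(),np.median(X[m],0).round(1),X[m].min(0).round(1),X[m].max(0).round(1))
    m=(np.hypot(X[...,0]-637,X[...,1]-196)<20)&(X[...,2]>158)&(X[...,2]<195)
    print("lh",m.sum(),np.median(X[m],0).round(1),X[m].min(0).round(1),X[m].max(0).round(1))
E
```

```text
[597.93991052  32.156566   308.26165177] [-0.12209461  0.15388425  0.28397455]
top flange (array([593.7,  29.3]), 50, np.float64(2.05))
[(0.67, array([333., 238., 364., 291.]))]
[(0.82, array([244., 208., 280., 239.])), (0.39, array([335., 254., 358., 287.]))]
rh 28 [482.4 -88.8 174.2] [475.2 -95.8 147.7] [487.5 -83.5 181.4]
lh 35 [639.2 192.9 185.5] [633.3 187.6 159.3] [646.1 200.5 191.9]
scene flange (array([598. ,  27.3]), 157, np.float64(0.82))
[(0.98, array([336., 208., 389., 274.])), (0.46, array([228., 241., 270., 275.]))]
[(0.84, array([227., 241., 271., 275.]))]
rh 109 [480.2 -86.7 161.3] [474.9 -95.1 141.7] [489.2 -80.9 179.2]
lh 103 [637.4 197.2 177.3] [632.7 187.8 158.7] [646.7 201.7 189.1]
```

Emit:
arm_command:
  increments:
    - [[0.05, -0.02, -0.02, 0, 0], [0.05, -0.02, -0.02, 0, 0], [0.05, -0.02, -0.02, 0, 0], [0.05, -0.02, -0.02, 0, 0], [0.05, -0.02, -0.02, 0, 0], [0.05, -0.0195, -0.016, 0, 0], [0.05, 0, 0, 0.02, 0], [0.05, 0, 0, 0.02, 0], [0.05, 0, 0, 0.02, 0], [0.05, 0, 0, 0.02, 0], [0.05, 0, 0, 0.01, 0], [0.03, 0, 0, 0, 0], [0.0, 0, 0, 0, 0], [0.0, 0, 0, 0, 0], [0.0, 0, 0, 0, 0], [0.0, 0, 0, 0, 0]]

```text
clock: 12.15
position: [482.5, -87.3, 217.6]
eef_rot: [2.22, 2.22, 0.003]
force: [3.1, 1.8, -2.2]
grip_width: 0.139
grip_force: 58.5
```

```bash
cat > arc.py <<'E'
import sys, numpy as np
# H, r, a0 deg, a1 deg, n -> rows (tx=dy, ty=dx)
hx,hy,r,a0,a1,n=map(float,sys.argv[1:7]); a=np.radians(np.linspace(a0,a1,int(n)+1))
P=np.round(np.stack([hx+r*np.cos(a),hy+r*np.sin(a)],1),1); print(P[-1]); D=np.diff(P,axis=0)
print(", ".join(f"[0.0, {d[1]/1000:.4f}, {d[0]/1000:.4f}, 0, 0]" for d in D))
E
python3 arc.py 588 -48 112.6 200.4 152.4 16; python3 arc.py 588 -48 112.6 152.4 140.4 6
```

```text
[488.2   4.2]
[0.0, 0.0055, -0.0019, 0, 0], [0.0, 0.0057, -0.0017, 0, 0], [0.0, 0.0057, -0.0013, 0, 0], [0.0, 0.0059, -0.0010, 0, 0], [0.0, 0.0058, -0.0007, 0, 0], [0.0, 0.0059, -0.0004, 0, 0], [0.0, 0.0059, -0.0001, 0, 0], [0.0, 0.0059, 0.0002, 0, 0], [0.0, 0.0058, 0.0005, 0, 0], [0.0, 0.0059, 0.0009, 0, 0], [0.0, 0.0058, 0.0011, 0, 0], [0.0, 0.0057, 0.0014, 0, 0], [0.0, 0.0056, 0.0018, 0, 0], [0.0, 0.0056, 0.0020, 0, 0], [0.0, 0.0054, 0.0023, 0, 0], [0.0, 0.0053, 0.0026, 0, 0]
[501.2  23.8]
[0.0, 0.0034, 0.0019, 0, 0], [0.0, 0.0034, 0.0020, 0, 0], [0.0, 0.0033, 0.0021, 0, 0], [0.0, 0.0032, 0.0022, 0, 0], [0.0, 0.0032, 0.0024, 0, 0], [0.0, 0.0031, 0.0024, 0, 0]
```

Emit:
arm_command:
  increments:
    - [[0.0, 0.0055, -0.0019, 0, 0], [0.0, 0.0057, -0.0017, 0, 0], [0.0, 0.0057, -0.0013, 0, 0], [0.0, 0.0059, -0.001, 0, 0], [0.0, 0.0058, -0.0007, 0, 0], [0.0, 0.0059, -0.0004, 0, 0], [0.0, 0.0059, -0.0001, 0, 0], [0.0, 0, 0, 0, 0]]

```text
clock: 12.95
position: [474.8, -46.0, 217.5]
eef_rot: [2.22, 2.222, 0.003]
force: [4.3, 1.5, 2.7]
grip_width: 0.142
grip_force: 59.1
```

Emit:
arm_command:
  increments:
    - [[0.0, 0.0059, 0.0007, 0, 0], [0.0, 0.0058, 0.0005, 0, 0], [0.0, 0.0059, 0.0009, 0, 0], [0.0, 0.0058, 0.0011, 0, 0], [0.0, 0.0057, 0.0014, 0, 0], [0.0, 0.0056, 0.0018, 0, 0], [0.0, 0.0056, 0.002, 0, 0], [0.0, 0.0054, 0.0023, 0, 0], [0.0, 0.0053, 0.0026, 0, 0], [0.0, 0.0034, 0.0019, 0, 0], [0.0, 0.0034, 0.002, 0, 0], [0.0, 0, 0, 0, 0]]

```text
clock: 14.15
position: [491.0, 11.4, 217.4]
eef_rot: [-2.221, -2.221, 0.002]
force: [0.6, -0.8, 6.7]
grip_width: 0.145
grip_force: 59.7
```

```bash
python3 arc.py 588 -48 113.5 148.5 136.5 8;python3 arc.py 588 -48 113.5 136.5 124.5 16
```

```text
[505.7  30.1]
[0.0, 0.0025, 0.0016, 0, 0], [0.0, 0.0025, 0.0017, 0, 0], [0.0, 0.0024, 0.0017, 0, 0], [0.0, 0.0024, 0.0018, 0, 0], [0.0, 0.0023, 0.0018, 0, 0], [0.0, 0.0023, 0.0019, 0, 0], [0.0, 0.0022, 0.0020, 0, 0], [0.0, 0.0022, 0.0020, 0, 0]
[523.7  45.5]
[0.0, 0.0011, 0.0010, 0, 0], [0.0, 0.0011, 0.0010, 0, 0], [0.0, 0.0010, 0.0011, 0, 0], [0.0, 0.0010, 0.0011, 0, 0], [0.0, 0.0010, 0.0011, 0, 0], [0.0, 0.0010, 0.0011, 0, 0], [0.0, 0.0010, 0.0011, 0, 0], [0.0, 0.0010, 0.0011, 0, 0], [0.0, 0.0010, 0.0011, 0, 0], [0.0, 0.0009, 0.0012, 0, 0], [0.0, 0.0009, 0.0011, 0, 0], [0.0, 0.0009, 0.0012, 0, 0], [0.0, 0.0009, 0.0012, 0, 0], [0.0, 0.0009, 0.0012, 0, 0], [0.0, 0.0009, 0.0012, 0, 0], [0.0, 0.0008, 0.0012, 0, 0]
```

Emit:
arm_command:
  increments:
    - [[0.0, 0.0026, 0.0016, -0.0003, 0], [0.0, 0.0025, 0.0016, -0.0003, 0], [0.0, 0.0025, 0.0017, 0, 0], [0.0, 0.0024, 0.0018, 0, 0], [0.0, 0, 0, 0, 0]]

```text
clock: 14.65
position: [497.6, 21.3, 217.5]
eef_rot: [-2.221, -2.221, 0.002]
force: [1.1, 0.1, 4.5]
grip_width: 0.143
grip_force: 59.4
```

Emit:
arm_command:
  increments:
    - [[0.0, 0.0023, 0.0018, -0.0002, 0], [0.0, 0.0023, 0.0019, -0.0002, 0], [0.0, 0.0022, 0.002, 0, 0], [0.0, 0, 0, 0, 0]]

```text
clock: 15.05
position: [503.2, 28.1, 217.5]
eef_rot: [-2.22, -2.22, 0.002]
force: [-0.2, -0.8, 4.8]
grip_width: 0.146
grip_force: 59.3
```

Emit:
arm_command:
  increments:
    - [[0.0, 0.0015, 0.0014, 0, 0], [0.0, 0.0011, 0.001, 0, 0], [0.0, 0.0011, 0.001, 0, 0], [0.0, 0, 0, 0, 0]]

```text
clock: 15.45
position: [505.8, 31.1, 217.4]
eef_rot: [-2.221, -2.22, 0.007]
force: [-2.6, -3.4, 6.7]
grip_width: 0.143
grip_force: 59.6
```

Emit:
arm_command:
  increments:
    - [[0.0, 0.001, 0.0011, 0, 0], [0.0, 0.001, 0.0011, 0, 0], [0.0, 0, 0, 0, 0]]

```text
clock: 15.75
position: [506.5, 31.9, 217.3]
eef_rot: [-2.222, -2.219, 0.015]
force: [-6.4, -7.0, 10.9]
grip_width: 0.141
grip_force: 60.0
```

Emit:
arm_command:
  increments:
    - [[0.0, 0.001, 0.0011, 0, 0], [0.0, 0.001, 0.0011, 0, 0], [0.0, 0, 0, 0, 0]]

```text
clock: 16.05
position: [507.2, 32.7, 217.3]
eef_rot: [-2.223, -2.218, 0.023]
force: [-10.3, -10.9, 12.9]
grip_width: 0.144
grip_force: 60.5
```

Emit:
arm_command:
  increments:
    - [[0.0, 0.001, 0.0011, 0, 0], [0.0, 0.001, 0.0011, 0, 0], [0.0, 0, 0, 0, 0]]

```text
clock: 16.35
position: [507.9, 33.5, 217.2]
eef_rot: [-2.224, -2.218, 0.031]
force: [-14.5, -15.6, 16.6]
grip_width: 0.141
grip_force: 60.9
```

```bash
python3 - <<'E'
from e import *
s=manip.get_image("scene")
print("flange",edgefit(s,(601,28),121,48,.9,1.1))
cv2.imwrite("pics/s4.png",cv2.resize(s["img"][200:290,220:370],(800,480),interpolation=cv2.INTER_CUBIC))
E
```

```text
flange (array([601.9,  28. ]), 154, np.float64(0.88))
```

View pics/s4.png

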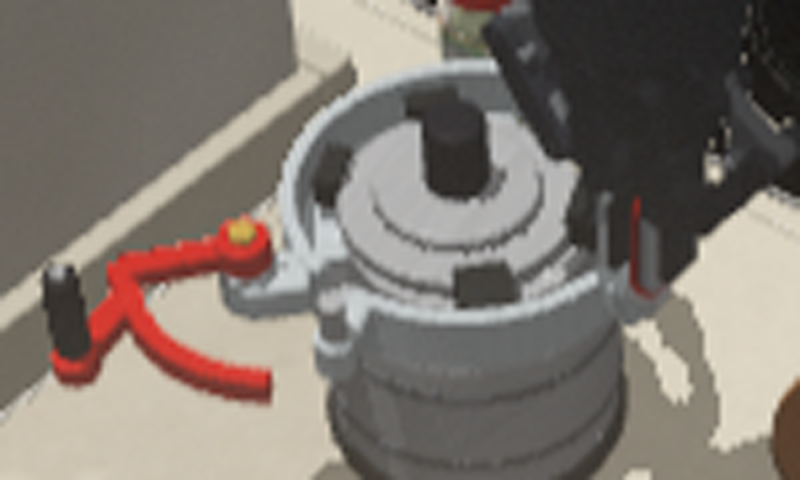

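The lid has moved 4 mm back under the rear pads and lies flat, with both ring pads on the rim. The resistance climbs steadily, so the ring is home. I'll ease off and release.

Emit:
arm_command:
  increments:
    - [[0.0, -0.001, -0.001, 0, 0], [0.0, -0.001, -0.001, 0, 0], [0.0, -0.0007, -0.0007, 0, 0], [0.0, 0, 0, 0, 0]]

```text
clock: 16.8
position: [507.0, 32.4, 217.3]
eef_rot: [-2.223, -2.218, 0.019]
force: [-9.1, -9.8, 12.0]
grip_width: 0.143
grip_force: 60.4
```

Emit:
arm_command:
  increments:
    - [[0.0, -0.001, -0.001, 0, 0], [0.03, 0, 0, 0, 0], [0.05, 0, 0, 0, 0], [0.05, 0, 0, 0, 0], [0.05, 0, 0, 0, 0], [0.05, 0, 0, -0.02, 0], [0.05, 0, 0, -0.03, 0], [0.05, 0, 0, -0.03, 0], [0.05, 0, 0, -0.02, 0], [0.05, 0.01, 0.01, 0, 0], [0.05, 0.03, 0.025, 0, 0], [0.05, 0.03, 0.025, 0, 0], [0.05, 0.03, 0.025, 0, 0], [0.05, 0.03, 0.02, 0, 0], [0.05, 0.02, 0.02, 0, 0], [0.05, 0, 0, 0, 0], [0.05, 0, 0, 0, 0]]

```text
clock: 18.5
position: [634.9, 184.6, 315.7]
eef_rot: [-2.219, -2.221, 0.004]
force: [-0.1, -0.9, -0.9]
grip_width: 0.586
grip_force: 0.0
```

```bash
python3 - <<'E'
from e import *
o=manip.get_obs(); print(o["position"],o["force"],o["joints"])
s=manip.get_image("scene")
print("flange",edgefit(s,(601,28),121,48,.9,1.1))
X=cloud(s)
for a,b in((507,32),(638,196)):
    m=(np.hypot(X[...,0]-a,X[...,1]-b)<18)&(X[...,2]>152)&(X[...,2]<192); print(m.sum(),np.median(X[m],0).round(1),X[m].min(0).round(1),X[m].max(0).round(1))
E
```

```text
[634.87134523 184.58299384 315.68711304] [-0.05347737 -0.85047661 -0.8564284 ] [1.85227230e-01 3.37192276e-01 8.03681754e-02 1.31708009e+00
 6.47631428e-06 1.75493507e+00]
flange (array([601.9,  27.4]), 160, np.float64(0.86))
80 [501.9  31.2 168.9] [496.8  22.  152.6] [510.9  35.4 179.1]
121 [637.5 196.7 173.4] [632.8 187.8 152.2] [648.1 202.  188.7]
```

Emit:
arm_command:
  increments:
    - [[0.05, 0.0107, 0.004, 0.01, 0], [0.05, 0, 0, 0.02, 0], [0.05, 0, 0, 0.02, 0], [0.05, 0, 0, 0.02, 0], [0.05, 0, 0, 0.0175, 0], [0.03, 0, 0, 0, 0], [0.0, 0, 0, 0, 0], [0.0, 0, 0, 0, 0], [0.0, 0, 0, 0, 0], [0.0, 0, 0, 0, 0]]

```text
clock: 19.55
position: [639.6, 194.4, 231.1]
eef_rot: [2.221, 2.22, 0.002]
force: [-0.1, -0.9, -1.0]
grip_width: 0.145
grip_force: 58.5
```

```bash
python3 arc.py 632.6 115.6 80 85.7 115.7 8; python3 arc.py 632.6 115.6 80 115.7 133.7 6;python3 arc.py 632.6 115.6 80 133.7 183.7 50
```

```text
[597.9 187.7]
[0.0, 0.0002, -0.0052, 0, 0], [0.0, -0.0001, -0.0053, 0, 0], [0.0, -0.0005, -0.0052, 0, 0], [0.0, -0.0008, -0.0052, 0, 0], [0.0, -0.0011, -0.0051, 0, 0], [0.0, -0.0015, -0.0050, 0, 0], [0.0, -0.0018, -0.0049, 0, 0], [0.0, -0.0021, -0.0048, 0, 0]
[577.3 173.4]
[0.0, -0.0019, -0.0037, 0, 0], [0.0, -0.0021, -0.0036, 0, 0], [0.0, -0.0023, -0.0035, 0, 0], [0.0, -0.0025, -0.0034, 0, 0], [0.0, -0.0026, -0.0033, 0, 0], [0.0, -0.0029, -0.0031, 0, 0]
[552.8 110.4]
[0.0, -0.0009, -0.0010, 0, 0], [0.0, -0.0010, -0.0010, 0, 0], [0.0, -0.0010, -0.0009, 0, 0], [0.0, -0.0011, -0.0010, 0, 0], [0.0, -0.0010, -0.0009, 0, 0], [0.0, -0.0011, -0.0009, 0, 0], [0.0, -0.0010, -0.0009, 0, 0], [0.0, -0.0011, -0.0009, 0, 0], [0.0, -0.0011, -0.0008, 0, 0], [0.0, -0.0011, -0.0009, 0, 0], [0.0, -0.0012, -0.0008, 0, 0], [0.0, -0.0011, -0.0008, 0, 0], [0.0, -0.0012, -0.0008, 0, 0], [0.0, -0.0012, -0.0007, 0, 0], [0.0, -0.0011, -0.0008, 0, 0], [0.0, -0.0012, -0.0007, 0, 0], [0.0, -0.0012, -0.0007, 0, 0], [0.0, -0.0013, -0.0006, 0, 0], [0.0, -0.0012, -0.0007, 0, 0], [0.0, -0.0013, -0.0006, 0, 0], [0.0, -
[... 215 characters left out ...]
 -0.0013, -0.0005, 0, 0], [0.0, -0.0013, -0.0004, 0, 0], [0.0, -0.0013, -0.0004, 0, 0], [0.0, -0.0014, -0.0004, 0, 0], [0.0, -0.0013, -0.0003, 0, 0], [0.0, -0.0014, -0.0004, 0, 0], [0.0, -0.0014, -0.0003, 0, 0], [0.0, -0.0013, -0.0002, 0, 0], [0.0, -0.0014, -0.0003, 0, 0], [0.0, -0.0014, -0.0002, 0, 0], [0.0, -0.0014, -0.0003, 0, 0], [0.0, -0.0013, -0.0002, 0, 0], [0.0, -0.0014, -0.0001, 0, 0], [0.0, -0.0014, -0.0002, 0, 0], [0.0, -0.0014, -0.0001, 0, 0], [0.0, -0.0014, -0.0001, 0, 0], [0.0, -0.0014, 0.0000, 0, 0], [0.0, -0.0014, -0.0001, 0, 0], [0.0, -0.0014, 0.0000, 0, 0], [0.0, -0.0014, 0.0000, 0, 0], [0.0, -0.0014, 0.0000, 0, 0], [0.0, -0.0014, 0.0001, 0, 0], [0.0, -0.0014, 0.0001, 0, 0]
```

Emit:
arm_command:
  increments:
    - [[0.0, 0.0002, -0.0052, 0, 0], [0.0, -0.0001, -0.0053, 0, 0], [0.0, -0.0005, -0.0052, 0, 0], [0.0, -0.0008, -0.0052, 0, 0], [0.0, -0.0011, -0.0051, 0, 0], [0.0, -0.0015, -0.005, 0, 0], [0.0, -0.0018, -0.0049, 0, 0], [0.0, -0.0021, -0.0048, 0, 0], [0.0, 0, 0, 0, 0]]

```text
clock: 20.45
position: [597.7, 186.4, 230.9]
eef_rot: [2.222, 2.221, -0.0]
force: [-1.0, -1.2, 6.7]
grip_width: 0.143
grip_force: 59.4
```

Emit:
arm_command:
  increments:
    - [[0.0, -0.0019, -0.0037, -0.0003, 0], [0.0, -0.0021, -0.0036, 0, 0], [0.0, -0.0011, -0.0018, 0, 0], [0.0, -0.0011, -0.0018, 0, 0]]

```text
clock: 20.85
position: [587.7, 180.5, 230.9]
eef_rot: [2.221, 2.221, 0.001]
force: [1.8, 0.6, 4.5]
grip_width: 0.139
grip_force: 59.2
```

Emit:
arm_command:
  increments:
    - [[0.0, -0.0011, -0.0018, 0, 0], [0.0, -0.0012, -0.0017, 0, 0], [0.0, -0.0012, -0.0017, 0, 0], [0.0, -0.0012, -0.0017, 0, 0]]

```text
clock: 21.25
position: [581.1, 175.6, 230.9]
eef_rot: [2.221, 2.22, 0.001]
force: [3.3, -0.9, 5.2]
grip_width: 0.141
grip_force: 59.2
```

Emit:
arm_command:
  increments:
    - [[0.0, -0.0016, -0.0013, 0, 0], [0.0, -0.0016, -0.0013, 0, 0], [0.0, -0.0016, -0.0012, 0, 0]]

```text
clock: 21.55
position: [576.8, 171.2, 230.9]
eef_rot: [-2.221, -2.221, -0.002]
force: [0.8, 0.6, 5.6]
grip_width: 0.143
grip_force: 59.3
```

Emit:
arm_command:
  increments:
    - [[0.0, -0.0016, -0.0011, 0, 0], [0.0, -0.0016, -0.0011, 0, 0], [0.0, -0.0017, -0.001, 0, 0]]

```text
clock: 21.85
position: [573.1, 167.0, 230.9]
eef_rot: [-2.219, -2.22, -0.002]
force: [-0.1, 3.0, 7.2]
grip_width: 0.135
grip_force: 59.5
```

Emit:
arm_command:
  increments:
    - [[0.0, -0.0016, -0.001, 0, 0], [0.0, -0.0016, -0.001, 0, 0], [0.0, -0.0017, -0.001, 0, 0]]

```text
clock: 22.15
position: [570.0, 163.1, 230.9]
eef_rot: [-2.217, -2.219, -0.005]
force: [0.4, 6.6, 5.7]
grip_width: 0.143
grip_force: 59.4
```

Emit:
arm_command:
  increments:
    - [[0.0, -0.001, -0.0014, 0, 0], [0.0, -0.001, -0.0012, 0, 0], [0.0, 0, 0, 0, 0]]

```text
clock: 22.45
position: [568.2, 161.0, 230.8]
eef_rot: [-2.218, -2.22, -0.007]
force: [2.2, 5.5, 4.2]
grip_width: 0.14
grip_force: 59.2
```

Emit:
arm_command:
  increments:
    - [[0.0, -0.0013, -0.0009, 0, 0], [0.0, -0.0013, -0.0009, 0, 0], [0.0, 0, 0, 0, 0]]

```text
clock: 22.75
position: [566.6, 158.9, 230.8]
eef_rot: [-2.217, -2.22, -0.009]
force: [2.7, 6.9, 4.2]
grip_width: 0.141
grip_force: 59.2
```

Emit:
arm_command:
  increments:
    - [[0.0, -0.0014, -0.0009, 0, 0], [0.0, -0.0014, -0.0009, 0, 0], [0.0, 0, 0, 0, 0], [0.0, 0, 0, 0, 0]]

```text
clock: 23.15
position: [565.2, 156.7, 230.8]
eef_rot: [-2.217, -2.22, -0.011]
force: [3.3, 9.1, 3.1]
grip_width: 0.139
grip_force: 59.1
```

Emit:
arm_command:
  increments:
    - [[0.0, -0.0014, -0.0008, 0, 0], [0.0, -0.0014, -0.0008, 0, 0], [0.0, 0, 0, 0, 0], [0.0, 0, 0, 0, 0]]

```text
clock: 23.55
position: [563.7, 154.4, 230.8]
eef_rot: [-2.216, -2.22, -0.013]
force: [4.3, 10.7, 2.7]
grip_width: 0.138
grip_force: 59.0
```

Emit:
arm_command:
  increments:
    - [[0.0, -0.0011, -0.0006, 0, 0], [0.0, -0.001, -0.0005, 0, 0], [0.0, 0, 0, 0, 0], [0.0, 0, 0, 0, 0]]

```text
clock: 23.95
position: [562.9, 153.0, 230.8]
eef_rot: [-2.214, -2.22, -0.016]
force: [5.1, 12.5, 1.5]
grip_width: 0.141
grip_force: 58.9
```

```bash
python3 - <<'E'
from e import *
F=[];s=manip.get_image("scene")
for i in range(6):
    manip.get_image("scene"); o=manip.get_obs(); F.append(np.r_[o["force"],o["position"]])
F=np.mean(F,0); d=F[3:5]-[632.6,115.6]; a=np.arctan2(d[1],d[0]); print(F.round(2),np.degrees(a),"tan",F[:2]@[-np.sin(a),np.cos(a)],"rad",F[:2]@[np.cos(a),np.sin(a)])
print("flange",edgefit(s,(601,28),121,48,.9,1.1))
cv2.imwrite("pics/s5.png",cv2.resize(s["img"][200:290,220:370],(800,480),interpolation=cv2.INTER_CUBIC))
E
```

```text
[  4.64  12.49   1.17 562.9  153.04 230.78] 151.75518087950948 tan -13.19961478405751 rad 1.8211790300618385
flange (array([602.1,  27.9]), 103, np.float64(1.24))
```

View pics/s5.png

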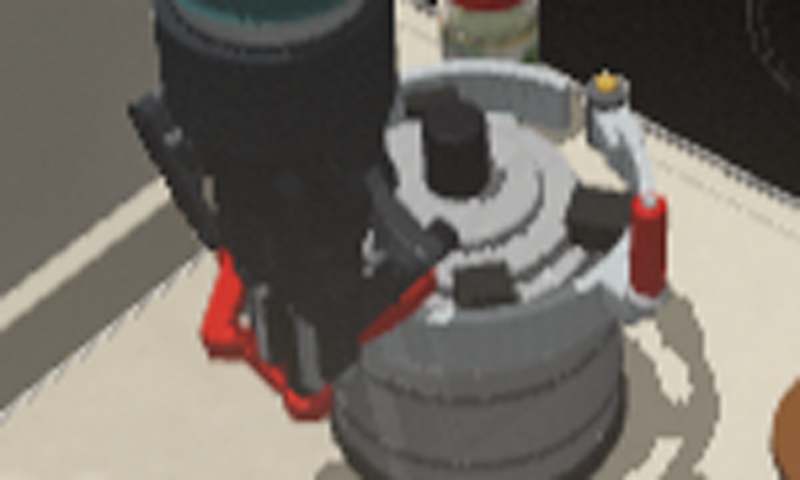

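Lid flat, pads on the rim and hook engaged. The tangential force is about 13.2 N against about 1.7 N free, so about 11.5 N over, which is on target. I'll unload the arm, then release.

Emit:
arm_command:
  increments:
    - [[0.0, 0.001, 0.0006, 0, 0], [0.0, 0.001, 0.0006, 0, 0], [0.0, 0.001, 0.0005, 0, 0], [0.0, 0, 0, 0, 0]]

```text
clock: 24.7
position: [563.4, 153.9, 230.7]
eef_rot: [-2.217, -2.22, -0.006]
force: [1.8, 5.6, 5.1]
grip_width: 0.143
grip_force: 59.3
```

Emit:
arm_command:
  increments:
    - [[0.0, 0.001, 0.0005, 0, 0], [0.0, 0.0009, 0.0003, 0, 0], [0.0, 0, 0, 0, 0]]

```text
clock: 25.0
position: [563.6, 154.4, 230.7]
eef_rot: [-2.22, -2.221, -0.0]
force: [0.1, 1.0, 7.2]
grip_width: 0.144
grip_force: 59.5
```

Emit:
arm_command:
  increments:
    - [[0.02, 0, 0, 0, 0], [0.04, 0, 0, 0, 0], [0.04, 0, 0, 0, 0], [0.04, 0, 0, 0, 0], [0.04, 0, 0, -0.02, 0], [0.04, 0, 0, -0.03, 0], [0.04, 0, 0, -0.03, 0], [0.04, 0, 0, -0.03, 0], [0.04, 0.02, 0, 0, 0], [0.04, 0.03, 0, 0, 0], [0.04, 0.03, 0, 0, 0], [0.04, 0.03, 0, 0, 0], [0.04, 0.03, 0, 0, 0], [0.04, 0, 0, 0, 0], [0.04, 0, 0, 0, 0]]

```text
clock: 26.5
position: [563.9, 294.1, 340.0]
eef_rot: [-2.22, -2.222, 0.002]
force: [-0.4, 1.1, 0.0]
grip_width: 0.465
grip_force: 0.0
```

```bash
python3 - <<'E'
from e import *
o=manip.get_obs(); print(o["clock"],o["position"],o["force"])
s=manip.get_image("scene"); print("flange",edgefit(s,(601,28),121,48,.9,1.1))
X=cloud(s)
for a,b in((505,31),(563,153)):
    m=(np.hypot(X[...,0]-a,X[...,1]-b)<18)&(X[...,2]>152)&(X[...,2]<192); print(m.sum(),np.median(X[m],0).round(1),X[m].min(0).round(1),X[m].max(0).round(1))
cv2.imwrite("pics/s6.png",cv2.resize(s["img"][180:300,200:400],(800,480),interpolation=cv2.INTER_CUBIC))
E
```

```text
26.5 [563.91353183 294.06335211 339.95362667] [-0.36192072  1.08535874  0.01334126]
flange (array([601.9,  27.9]), 149, np.float64(0.8))
85 [504.3  33.1 169.3] [498.3  23.5 152.5] [513.6  37.8 178.4]
124 [560.2 158.1 174.9] [556.1 148.3 152.1] [570.3 162.8 187.7]
```

View pics/s6.png

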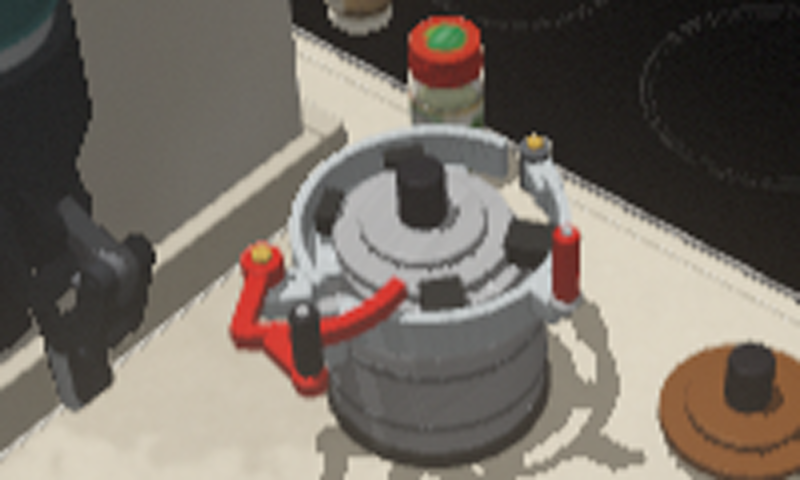

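The hook is over the pin, the lid is flat under all the pads, and the lever and ring stayed put after release (lever grip at crop (305,330), ring grip at (566,265)). I'll hand it in.

```bash
python3 -c "
from cell import manip
print(manip.sign_off())"
```

```text
the job is handed in; nothing more can be done
None
```

The job is handed in: the steel lid is flat in the mouth, the ring is closed on it, and the latch is tightened to about 11 N over its free turning force. It held when released, at 26.5 s on the clock, and I moved nothing else on the worktop.

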